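# Uncap the test module, draw it from its stand and lean it over for inspection

### The arm

A 6-joint arm with a two-finger parallel gripper is mounted at the origin on the work surface. World frame = base frame: x ahead of the robot, y to its left, z up, the work surface at z = 0. Lengths are in mm, angles in rad, forces in N, time in s.
With the tool pointing down it reaches from about 325 to 750 mm from the base axis. Payload 7.6 kg.
Tool frame: the origin (TCP) lies midway between the tips of the shut fingers; the grasp point (between the pads) lies 19 mm behind it; z points along the fingers, y is the line along which they close (so a half turn about z gives the same grasp; the last joint's range is limited). The gripper opens to 85 mm and grips with 20 to 120 N. Pads are 22 mm wide; open, the fingers measure 114 mm over their backs; the gripper's body (76 mm by 85 mm) begins 54 mm behind the grasp point. The pads swing forward as they close: fully open they stand 13 mm farther back than shut.
Start: joints at [1.069, 0.052, 1.401, -0, 1.689, -0.07], TCP at [219.703, 476.84, 231.323] pointing down, gripper open.
Joint ranges: [-2.9, 2.9], [-0.91, 2.17], [0.12, 2.37], [-1.06, 4.2], [0.26, 2.73], [-2.93, 2.93]. Speed limits (rad/s): [2.57, 2.57, 3.01, 3.14, 3.14, 3.14].

### API

Orientations are given as a rotation vector (axis times angle).
In Python, from cell import monitor, viewer, order, finder gives the robot as it stands.
- The arm moves only by the shell command python3 -m handwheel 'ROWS' [FORCE]. ROWS is JSON, a list of rows, each an object of numbers: "grip": the opening, from 0 (shut) to 1 (fully open); "x", "y", "z": the shift along the tool's x, y, z scaled (see below); "ax", "ay", "az": the turn, a rotation vector about the tool's x, y, z scaled (see below). A call has 1 to 10 rows; each row shifts and turns the commanded pose from where the row before left it, along the tool's axes as they then stand; what a row does not reach is not made up. The controller multiplies each number of a shift by 0.03 m and each number of a turn by 1.5 rad. A row lasts 1/10 s, in which the tool goes at most 50 mm and 8.59 degrees, less where a joint would pass 70% of its speed; a pose out of reach is approached as far as the arm can. A call with a number of a shift or a turn outside -1 to 1 is refused whole. A call with a gripper value outside its range is refused whole. The fingers move at their own pace and stop on an object; FORCE is the grip in N (left out, the last holds). Time passes only in rows, so rows that do not move let the fingers close. It gives the time, the measured TCP pose, the force, the opening and the grip force at its end, in the units of the state.
- monitor.get_state(): the state, without advancing time (a new reading comes with each control period).
- viewer.get_image(name): name is "scene" or "top"; returns a dict with "frame" (420x560x3 uint8, blue, green, red), "mtx" (3x3 intrinsics, pixels), "extrinsics" (4x4, takes a point from world to camera coordinates). Camera axes: x right, y down, z forward; pixel columns grow to the right and rows downward; lengths in mm; the calibration is good to about 2 mm. A picture is of the moment at which its call begins. There is no depth.
- order.finish_job(): hands the job in; it is judged then, once.
Trained networks look in a picture, given as the dict that the camera call returned (one of the last four; its "shot" number tells which), for a name from the list of things; names that differ only in an ending like _2 or _b are one class to them, and where a whole thing is asked for, a point or a joint stands for the part that bears it (a point fixed in the world has none). Each returns a list of dicts, best first, with "conf" (0 to 1); they miss things now and then, are a little off and sometimes report something else, mostly with a low value. They report only what shows in the picture. A call takes as long as a camera call. They do not tell look-alikes from the thing itself.
- finder.outline_of(label, picture): "region" (420x560 bool, what is visible of it) and "location" ([column, row] in pixels, amid what is visible of it).
- finder.spot_point(label, picture): "location" ([column, row] in pixels: a listed point, or the origin of a listed thing).
The state is a dict: "t": time; "q": joint angles; "dq": joint speeds; "tau": joint torques, N m; "position": TCP position; "eef_rot": TCP orientation; "ft_force": force on the tool from outside, world axes, zero at the start; "ft_torque": the same for the moment, N m; "grip_width": finger opening in mm; "finger_force": force on a finger pad.
Only numpy, scipy, OpenCV 4.12 (cv2) and the standard library are available. Lean on these libraries where they do the work, as an engineer would, in place of code of your own. Each camera call takes 0.05 s, during which the arm holds its last target. There are 200 camera calls.

### The job

Lift the black dust cap off the connectors of the green-faced test module and set it down in the blue tray. Then draw the module up out of its stand and lean it over about 45 degrees, so that its green face looks half upwards, and finish while still holding it there steadily in the gripper, its lower edge at least 10 cm above the bench. Leave the blue-faced spare module, the steel weight and the screwdriver where they are.

Things in the scene. Friction and masses are not known exactly. Their poses are not given: they have to be found in the camera images.
- stand: Black block fixed to the bench, 64 mm (x) by 104 mm (y) by 45 mm high. In its slot, 14 mm (x) by 72 mm (y), open at the top, 35 mm deep (floor 10 mm above the bench), the green-faced module stands. Origin: centre of its underside, on the bench; z up; yaw as the module's, to within the slot's play.
- module: Green-faced test module, rigid, about 0.25 kg: upright aluminium plate 12 mm thick (x), 70 mm wide (y), 105 mm high (z), narrowing to a neck, then connectors (see module_grip). Origin: centre of its lower edge; z up its height; +x is the normal of its green face, which looks away from the robot within 26 degrees. Its lower 35 mm stand loosely in the stand's slot, 1 mm clear all round.
- module_grip (a point): A good place to grip the uncapped module: mid-thickness, 108 mm above its origin, between its flat front and back faces 12 mm apart (fingers close along the module's x). The neck, 12 mm thick and 50 mm wide, runs from 105 to 120 mm above the origin; on it stand three brass connectors of 8 mm diameter, up to 132 mm. The green board covers 40 to 90 mm.
- cap: Loose black dust cap, red stripe on top, over the module's neck and connectors: hollow strip open below, outside 21 mm (x) by 60 mm (y) by 24 mm high (z), walls and roof 3 mm, 40 g. The roof rests on the connectors, rim 111 mm above the module's origin; it lifts straight off, free after 21 mm. Origin: centre of its open underside; z towards the roof; x, y as the module's while on.
- tray: Shallow open blue tray fixed to the bench, to the left or the right of the stand, 150 mm by 150 mm outside, 18 mm high, walls and floor 4 mm thick. Origin: centre of its underside, on the bench.
- spare: Spare module, same shape as the green-faced one but with a blue board and no cap, standing in a like black stand on the other side from the tray. Leave alone. Origin: centre of its underside; z up.
- weight: Upright steel cylinder weight, 56 mm diameter, 55 mm high, standing beyond the stand. Leave alone. Origin: centre of its underside; z up.
- screwdriver: Screwdriver with red handle, about 200 mm long, lying crosswise on the bench beyond the stand. Leave alone. Origin: underside, mid-length; x from handle to tip.
Not all that is in view belongs to the job. Of the things like the cap, leave any that is pink; of the rest the larger one is meant.

How it is judged (in metres and radians):
On the way, in this order (a step that is already met when the one before it is completed fails the run):
1. the cap lies released and at rest in the tray, the module still in its stand (x of cap in the frame of tray between -0.071 and 0.071 m and y of cap in the frame of tray between -0.071 and 0.071 m and z of cap in the frame of tray below 0.03 m and contact force between cap and the fingers below 0.1 N and contact force between cap and tray above 0.05 N and linear speed of cap below 0.03 m/s and z of module in the frame of stand below 0.03 m), for 0.2 s.
2. the module is held in the gripper, drawn up clear of its stand (z of module in the frame of stand above 0.05 m and contact force between module and the fingers above 1 N and contact force between module and stand below 0.1 N), for 0.2 s.
At the end, for the whole second after the job is handed in: Cap in the tray, released, at rest. Module held still by the fingers alone, clear of the stand, lower edge over 85 mm above the bench, normal of its green face 30 to 60 degrees from straight up. Spare, weight and screwdriver not moved over 20 mm (x of cap in the frame of tray between -0.071 and 0.071 m and y of cap in the frame of tray between -0.071 and 0.071 m and z of cap in the frame of tray below 0.03 m and contact force between cap and the fingers below 0.1 N and contact force between cap and tray above 0.05 N and linear speed of each of cap, module below 0.03 m/s and height (world z) of module above 0.085 m and angle between module's own x axis and vertical between 0.52 and 1.05 rad and contact force between module and the fingers above 1 N and contact force between module and stand below 0.1 N and contact force between module and tray below 0.1 N and angular speed of module below 0.2 rad/s); the arm keeps its last pose, push and grip.
It fails at once if the spare module is disturbed (moved over 20 mm or tipped) (distance of spare from where it was at the start of the episode above 0.02 m or angle between spare's own z axis and vertical above 0.25 rad).
It fails at once if the steel weight is disturbed (moved over 20 mm or tipped) (distance of weight from where it was at the start of the episode above 0.02 m or angle between weight's own z axis and vertical above 0.25 rad).
It fails at once if the screwdriver is disturbed (moved over 20 mm) (distance of screwdriver from where it was at the start of the episode above 0.02 m).
It also fails if it takes over 51 s, if anything falls off the work surface, if the arm or the gripper's body presses on something with over 40 N, if the wrist force passes 120 N, or if a joint passes its speed limit or range.

## Working session

There is one attempt and no reset: what is moved stays moved. The work goes in short steps, Python scripts to look and compute and a shell command to move; the robot and the scene stay as the last step left them, time stands still between calls to the robot, and variables do not carry over. Pictures are saved under pics/ and viewed, at most 10 in all, crops included, and the job is handed in when it is done.

```bash
ls; mkdir -p pics; python3 - <<'E'
from cell import monitor, viewer, order, finder
import cv2,numpy as np
print(monitor.get_state())
for n in("scene","top"):
    p=viewer.get_image(n); cv2.imwrite(f"pics/{n}0.png",p["frame"])
    print(n,p["mtx"].tolist(),np.round(p["extrinsics"],3).tolist())
    for l in("cap","module","module_grip","stand","tray","spare","weight","screwdriver"):
        for d in finder.spot_point(l,p)[:3]: print(l,np.round(d["location"],1),round(d["conf"],2))
E
```

```text
pics
{'t': 0.0, 'q': array([ 1.06868114e+00,  5.28048866e-02,  1.40171681e+00,  1.47776723e-05,
        1.68857662e+00, -7.03030731e-02]), 'dq': array([-5.50446087e-04, -1.41530977e-03,  1.73520908e-03, -8.84474215e-05,
        1.58690699e-03, -8.42036895e-04]), 'tau': array([ 1.96109795e-03, -3.81669688e+01, -3.60189986e+01,  8.81989718e-05,
        6.07788388e-03,  1.01365231e-05]), 'position': array([219.55776123, 476.56407308, 230.49310071]), 'eef_rot': array([-6.72934458e-01, -3.06822414e+00,  2.26205534e-03]), 'ft_force': array([-0.14338805, -0.08241727,  0.55469236]), 'ft_torque': array([0.01705481, 0.06474156, 0.03317373]), 'finger_force': 0.0, 'grip_width': 85.43801462173455}
scene [[466.7555444351057, 0.0, 273.9526096433015], [0.0, 466.7555444351057, 207.86213461683747], [0.0, 0.0, 1.0]] [[-0.849, 0.529, -0.008, 530.961], [0.286, 0.447, -0.848, -88.114], [-0.444, -0.722, -0.53, 1291.786], [0.0, 0.0, 0.0, 1.0]]
cap [294.7 201.3] 0.77
cap [248.7 261.4] 0.76
cap [331.4 240.2] 0.5
module [290.2 244.6] 0.83
module_grip [293.2 204.5] 0.91
module_grip [295.  248.4] 0.56
module_grip [224.6 246.9] 0.29
stand [291.6 249.1] 0.94
tray [408.6 300.7] 0.86
spare [259.1 185.2] 0.67
weight [288.3 315.6] 0.72
screwdriver [225.4 245.8] 0.74
top [[433.3838369212974, 0.0, 283.64834568232334], [0.0, 433.3838369212974, 208.17942203336855], [0.0, 0.0, 1.0]] [[0.019, -1.0, 0.01, -2.528], [-0.989, -0.02, -0.144, 597.059], [0.145, -0.007, -0.989, 888.784], [0.0, 0.0, 0.0, 1.0]]
cap [280.2 205.1] 0.73
cap [287.  169.6] 0.73
cap [274.6 258.3] 0.55
module [275.7 206.6] 0.61
module [276.7 213.4] 0.6
module [324.6 161.1] 0.21
module_grip [275.8 206.9] 0.6
stand [278.2 214.6] 0.65
tray [166.7 254.3] 0.71
spare [409.1 249.8] 0.64
weight [210.  163.1] 0.88
weight [323.8 161.8] 0.68
screwdriver [320.9 165.4] 0.81
```

```bash
python3 - <<'E'
import cv2
a=cv2.imread("pics/scene0.png");b=cv2.imread("pics/top0.png")
cv2.imwrite("pics/s0.png",cv2.resize(a[120:370,180:480],None,fx=2.4,fy=2.4,interpolation=3)); cv2.imwrite("pics/t0.png",cv2.resize(b[100:320,100:460],None,fx=2.2,fy=2.2,interpolation=3))
E
```

```text
(no output)
```

View pics/s0.png

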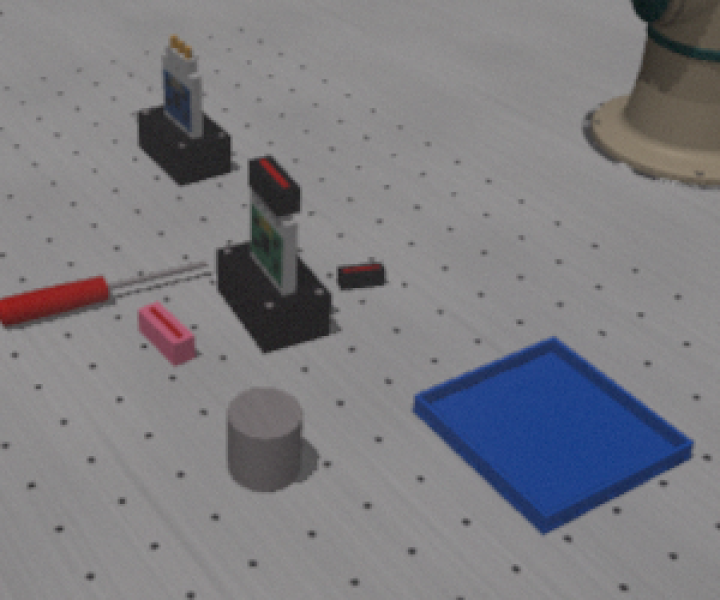

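View pics/t0.png

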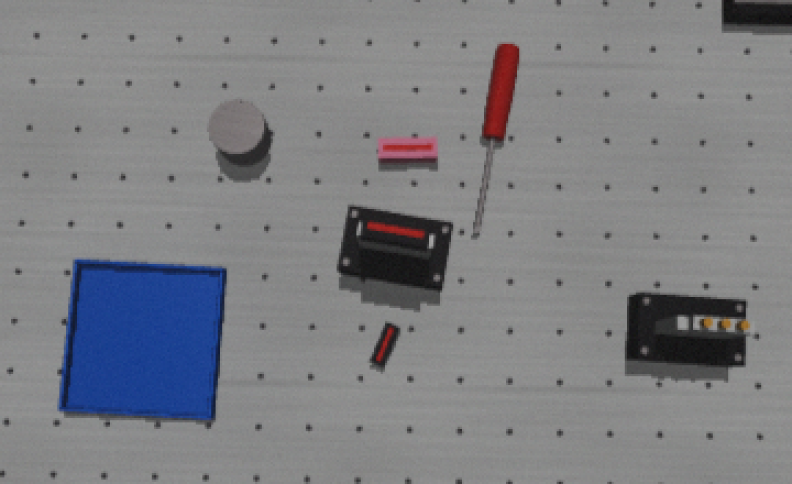

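The capped green module stands in the middle: red stripe at about (295,192) in scene and (280,205) in top. The small black cap is nearer the robot, at (275,257) in top. The pink cap is beyond, at (285,168). The tray is on the left and the spare on the right. Next I'll measure the cap, stand and tray.

```bash
cat > h.py <<'E'
import numpy as np,cv2
from scipy.spatial.transform import Rotation as R
from cell import monitor, viewer, order, finder
def proj(p,X): 
    X=np.atleast_2d(X); E=p["extrinsics"]; c=X@E[:3,:3].T+E[:3,3]; u=c@p["mtx"].T; return u[:,:2]/u[:,2:]
def back(p,uv,z):
    E=np.asarray(p["extrinsics"]); C=-E[:3,:3].T@E[:3,3]; d=E[:3,:3].T@np.linalg.inv(p["mtx"])@np.array([*uv,1.]); return C+d*(z-C[2])/d[2]
def tri(p,u,q,v):
    P=[np.asarray(a["mtx"])@np.asarray(a["extrinsics"])[:3] for a in(p,q)]
    X=cv2.triangulatePoints(P[0],P[1],np.float64(u).reshape(2,1),np.float64(v).reshape(2,1)).ravel(); return X[:3]/X[3]
def red(p,c,r=30):
    h=cv2.cvtColor(p["frame"],cv2.COLOR_BGR2HSV); m=(((h[...,0]<8)|(h[...,0]>172))&(h[...,1]>120)&(h[...,2]>60)).astype(np.uint8)
    n,L,s,cen=cv2.connectedComponentsWithStats(m); ok=[i for i in range(1,n) if s[i,4]>8 and np.hypot(*(cen[i]-c))<r]
    i=min(ok,key=lambda i:np.hypot(*(cen[i]-c))); pts=np.argwhere(L==i)[:,::-1].astype(np.float32)
    return cen[i],s[i,4],pts
E
python3 - <<'E'
from h import *
s=viewer.get_image("scene");t=viewer.get_image("top")
cs,ns,ps=red(s,(295,192));ct,nt,pt=red(t,(280,204))
print(cs,ns,ct,nt,"tri",tri(s,cs,t,ct),"z145:",back(s,cs,145),back(t,ct,145))
for p,pts in((s,ps),(t,pt)):
    W=np.array([back(p,q,145)[:2] for q in pts]); l=cv2.fitLine(W.astype(np.float32),cv2.DIST_L2,0,.01,.01).ravel(); print("stripe dir deg",np.degrees(np.arctan2(l[1],l[0])), "len",np.ptp(W@l[:2]))
for n,z in(("stand",45),("tray",18)):
    for p in(t,):
        r=finder.outline_of(n,p)[0]; m=r["region"].astype(np.uint8); c=max(cv2.findContours(m,0,1)[0],key=cv2.contourArea)
        W=np.array([back(p,q,z)[:2] for q in c[:,0].astype(float)],np.float32); print(n,cv2.minAreaRect(W))
for p in(s,t):
    for n,z in(("stand",0),("tray",0),("module",10),("spare",0),("weight",0)):
        d=finder.spot_point(n,p); print(n,[np.round(back(p,e["location"],z)[:2],1) for e in d[:2]])
E
```

```text
[293.7755102  191.69387755] 49 [279.5046729  203.98130841] 107 tri [589.61137678  18.64474055 143.44517658] z145: [590.60762195  21.49238678 145.        ] [590.10336487  18.06969652 145.        ]
stripe dir deg 79.92061 len 48.092565196812075
stripe dir deg 81.18411 len 49.19714998615164
stand ((587.0328369140625, 19.003341674804688), (104.54933166503906, 67.96125793457031), 80.8648681640625)
tray ((495.494384765625, 266.9151611328125), (158.6527099609375, 153.6300048828125), 87.54151153564453)
stand [array([592.4,  15.6])]
tray [array([501.1, 267.9]), array([702.1, 178.1])]
module []
spare [array([ 505.1, -280.1])]
weight [array([707.3, 185.7])]
stand [array([585.6,  20.6])]
tray [array([495.2, 265.3])]
module [array([589.3,  17.3]), array([607.7,  18.6])]
spare [array([ 517.8, -270.1])]
weight [array([712.7, 183.7])]
```

```bash
cat >> h.py <<'E'
def down(yaw):  # tool z down, tool y at yaw (deg)
    a=np.radians(yaw); y=np.array([np.cos(a),np.sin(a),0]); z=np.array([0,0,-1.]); return R.from_matrix(np.c_[np.cross(y,z),y,z])
def plan(pos,rot):
    s=monitor.get_state(); r=R.from_rotvec(s["eef_rot"]); 
    print("turn(units/1.5)",np.round((r.inv()*rot).as_rotvec()/1.5,3)); print("shift in target axes/30",np.round(rot.inv().apply(np.array(pos)-s["position"])/30,2)," in current axes/30",np.round(r.inv().apply(np.array(pos)-s["position"])/30,2))
E
python3 - <<'E'
from h import *
s=monitor.get_state(); print(R.from_rotvec(s["eef_rot"]).as_matrix().round(3), s["q"])
for y in(-9,171): plan([590,19,230],down(y))
E
```

```text
[[-0.908  0.418  0.   ]
 [ 0.418  0.908  0.   ]
 [-0.     0.    -1.   ]] [ 1.06871957e+00  5.22512560e-02  1.40071800e+00 -3.35297187e-06
  1.68861778e+00 -7.03020209e-02]
turn(units/1.5) [ 0.    -0.     0.864]
shift in target axes/30 [-13.14  14.58   0.04]  in current axes/30 [-17.6   -8.69   0.04]
turn(units/1.5) [ 0.    0.   -1.23]
shift in target axes/30 [ 13.14 -14.58   0.04]  in current axes/30 [-17.6   -8.69   0.04]
```

```bash
python3 -m handwheel '[{"az":0.096},{"az":0.096},{"az":0.096},{"az":0.096},{"az":0.096},{"az":0.096},{"az":0.096},{"az":0.096},{"az":0.096},{"grip":0.75}]' 40
python3 -m handwheel '[{"x":-0.5,"y":0.55},{"x":-0.82,"y":0.91},{"x":-0.82,"y":0.91},{"x":-0.82,"y":0.91},{"x":-0.82,"y":0.91},{"x":-0.82,"y":0.91},{"x":-0.82,"y":0.91},{"x":-0.82,"y":0.91},{"x":-0.82,"y":0.91},{"x":-0.82,"y":0.91}]'
python3 -m handwheel '[{"x":-0.82,"y":0.91},{"x":-0.82,"y":0.91},{"x":-0.82,"y":0.91},{"x":-0.82,"y":0.91},{"x":-0.82,"y":0.91},{"x":-0.5,"y":0.55},{},{}]'
python3 -c '
from h import *
plan([590,19,200],down(-9))'
```

```text
turn(units/1.5) [ 0.    -0.     0.864]
shift in target axes/30 [-13.14  14.58   1.04]  in current axes/30 [-17.6   -8.69   1.04]validation failed for argument at $[0]...
validation failed for argument at $[0]...
validation failed for argument at $[0]...
```

```bash
python3 -m handwheel '[{"grip":0.75,"x":0,"y":0,"z":0,"ax":0,"ay":0,"az":0.096}]' 40
```

```text
t: 1.7
position: [219.7, 476.8, 231.3]
eef_rot: [0.895, 3.011, 0.0]
ft_force: [0.2, -0.5, -0.4]
grip_width: 73.6
finger_force: 0.0
```

```bash
python3 -m handwheel '[{"grip":0.75,"x":0,"y":0,"z":0,"ax":0,"ay":0,"az":0.096},{"grip":0.75,"x":0,"y":0,"z":0,"ax":0,"ay":0,"az":0.096},{"grip":0.75,"x":0,"y":0,"z":0,"ax":0,"ay":0,"az":0.096},{"grip":0.75,"x":0,"y":0,"z":0,"ax":0,"ay":0,"az":0.096},{"grip":0.75,"x":0,"y":0,"z":0,"ax":0,"ay":0,"az":0.096},{"grip":0.75,"x":0,"y":0,"z":0,"ax":0,"ay":0,"az":0.096},{"grip":0.75,"x":0,"y":0,"z":0,"ax":0,"ay":0,"az":0.096},{"grip":0.75,"x":0,"y":0,"z":0,"ax":0,"ay":0,"az":0.096}]'
python3 -m handwheel '[{"grip":0.75,"x":-0.5,"y":0.55,"z":0,"ax":0,"ay":0,"az":0},{"grip":0.75,"x":-0.82,"y":0.91,"z":0,"ax":0,"ay":0,"az":0},{"grip":0.75,"x":-0.82,"y":0.91,"z":0,"ax":0,"ay":0,"az":0},{"grip":0.75,"x":-0.82,"y":0.91,"z":0,"ax":0,"ay":0,"az":0},{"grip":0.75,"x":-0.82,"y":0.91,"z":0,"ax":0,"ay":0,"az":0},{"grip":0.75,"x":-0.82,"y":0.91,"z":0,"ax":0,"ay":0,"az":0},{"grip":0.75,"x":-0.82,"y":0.91,"z":0,"ax":0,"ay":0,"az":0},{"grip":0.75,"x":-0.82,"y":0.91,"z":0,"ax":0,"ay":0,"az":0},{"grip":0.75,"x":-0.82,"y":0.91,"z":0,"ax":0,"ay":0,"az":0}]'
python3 -m handwheel '[{"grip":0.75,"x":-0.82,"y":0.91,"z":0,"ax":0,"ay":0,"az":0},{"grip":0.75,"x":-0.82,"y":0.91,"z":0,"ax":0,"ay":0,"az":0},{"grip":0.75,"x":-0.82,"y":0.91,"z":0,"ax":0,"ay":0,"az":0},{"grip":0.75,"x":-0.82,"y":0.91,"z":0,"ax":0,"ay":0,"az":0},{"grip":0.75,"x":-0.82,"y":0.91,"z":0,"ax":0,"ay":0,"az":0},{"grip":0.75,"x":-0.5,"y":0.55,"z":0,"ax":0,"ay":0,"az":0},{"grip":0.75,"x":0,"y":0,"z":0,"ax":0,"ay":0,"az":0}]'
python3 -c '
from h import *
plan([590,19,116],down(-9))'
```

```text
t: 2.5
position: [219.7, 476.8, 231.3]
eef_rot: [-2.395, -2.033, -0.0]
ft_force: [-0.3, 0.3, -0.1]
grip_width: 64.3
finger_force: 0.0
t: 3.4
position: [419.3, 229.6, 231.5]
eef_rot: [2.389, 2.04, 0.001]
ft_force: [0.5, 0.7, 0.3]
grip_width: 63.7
finger_force: 0.0
t: 4.1
position: [549.1, 68.5, 230.7]
eef_rot: [-2.392, -2.036, 0.001]
ft_force: [-0.1, -0.2, 1.0]
grip_width: 64.2
finger_force: 0.0
turn(units/1.5) [-0.     0.    -0.002]
shift in target axes/30 [-1.42  1.6   3.82]  in current axes/30 [-1.41  1.61  3.82]
```

```bash
python3 -m handwheel '[{"grip":0.75,"x":-0.71,"y":0.8,"z":0,"ax":0,"ay":0,"az":0},{"grip":0.75,"x":-0.71,"y":0.8,"z":0,"ax":0,"ay":0,"az":0},{"grip":0.75,"x":0,"y":0,"z":0.9,"ax":0,"ay":0,"az":0},{"grip":0.75,"x":0,"y":0,"z":0,"ax":0,"ay":0,"az":0}]'
python3 - <<'E'
from h import *
plan([590,19,116],down(-9))
s=viewer.get_image("scene");t=viewer.get_image("top")
a=cv2.resize(s["frame"][120:280,200:400],None,fx=2,fy=2);b=cv2.resize(t["frame"][100:260,180:380],None,fx=2,fy=2)
cv2.imwrite("pics/p1.png",np.hstack([a,b]))
E
```

```text
t: 4.5
position: [587.3, 21.4, 200.4]
eef_rot: [-2.385, -2.037, 0.008]
ft_force: [-0.4, 1.3, -0.8]
grip_width: 64.1
finger_force: 0.0
turn(units/1.5) [-0.005  0.    -0.   ]
shift in target axes/30 [-0.07  0.1   2.81]  in current axes/30 [-0.06  0.12  2.81]
```

View pics/p1.png

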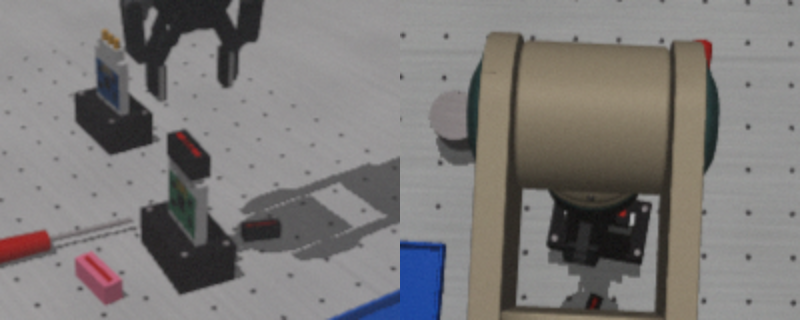

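The fingers hang above the cap on either side, with the cap at about (188,150) in the left half. They bracket it along the module's x. I'll go down and grip.

```bash
python3 -m handwheel '[{"grip":0.75,"x":-0.06,"y":0.08,"z":0.7,"ax":0,"ay":0,"az":0},{"grip":0.75,"x":0,"y":0,"z":0.7,"ax":0,"ay":0,"az":0},{"grip":0.75,"x":0,"y":0,"z":0.7,"ax":0,"ay":0,"az":0},{"grip":0.75,"x":0,"y":0,"z":0.65,"ax":0,"ay":0,"az":0},{"grip":0.75,"x":0,"y":0,"z":0,"ax":0,"ay":0,"az":0}]'
python3 -m handwheel '[{"grip":0,"x":0,"y":0,"z":0,"ax":0,"ay":0,"az":0},{"grip":0,"x":0,"y":0,"z":0,"ax":0,"ay":0,"az":0},{"grip":0,"x":0,"y":0,"z":0,"ax":0,"ay":0,"az":0},{"grip":0,"x":0,"y":0,"z":0,"ax":0,"ay":0,"az":0},{"grip":0,"x":0,"y":0,"z":0,"ax":0,"ay":0,"az":0},{"grip":0,"x":0,"y":0,"z":0,"ax":0,"ay":0,"az":0}]' 30
```

```text
t: 5.1
position: [589.7, 20.0, 120.3]
eef_rot: [-2.386, -2.04, 0.004]
ft_force: [0.5, 0.2, 0.2]
grip_width: 63.9
finger_force: 0.0
t: 5.7
position: [591.9, 19.0, 123.7]
eef_rot: [2.387, 2.039, 0.004]
ft_force: [0.6, 0.2, 5.8]
grip_width: 20.4
finger_force: 32.9
```

```bash
python3 -m handwheel '[{"grip":0,"x":0,"y":0,"z":-0.3,"ax":0,"ay":0,"az":0},{"grip":0,"x":0,"y":0,"z":-0.4,"ax":0,"ay":0,"az":0},{"grip":0,"x":0,"y":0,"z":-0.5,"ax":0,"ay":0,"az":0},{"grip":0,"x":0,"y":0,"z":-0.5,"ax":0,"ay":0,"az":0},{"grip":0,"x":0,"y":0,"z":-0.6,"ax":0,"ay":0,"az":0},{"grip":0,"x":0,"y":0,"z":-0.5,"ax":0,"ay":0,"az":0},{"grip":0,"x":0,"y":0,"z":0,"ax":0,"ay":0,"az":0}]'
python3 - <<'E'
from h import *
plan([497,266,205],down(-9))
s=viewer.get_image("scene")
cv2.imwrite("pics/p2.png",cv2.resize(s["frame"][60:280,180:400],None,fx=2.5,fy=2.5))
E
```

```text
t: 6.4
position: [592.1, 18.9, 209.4]
eef_rot: [2.386, 2.038, 0.007]
ft_force: [0.0, 0.6, -0.6]
grip_width: 20.5
finger_force: 32.2
turn(units/1.5) [ 0.004 -0.001  0.   ]
shift in target axes/30 [ 7.64 -4.42  0.15]  in current axes/30 [ 7.64 -4.42  0.13]
```

View pics/p2.png

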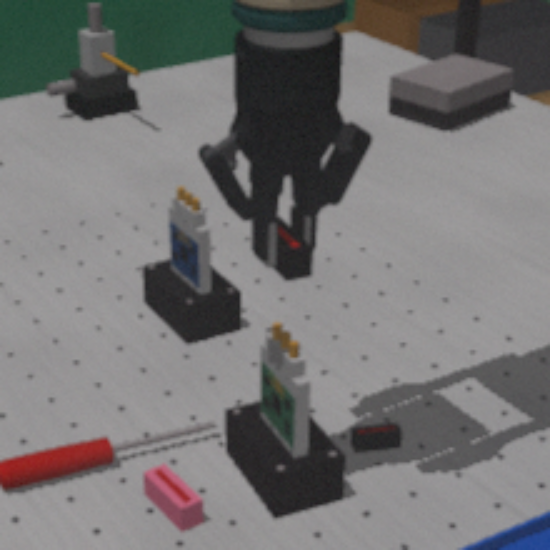

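The cap is held between the fingertips at about (290,245), and the module, connectors bare, is still in its stand. Next it goes over the tray.

```bash
python3 -m handwheel '[{"grip":0,"x":0.5,"y":-0.29,"z":0,"ax":0,"ay":0,"az":0},{"grip":0,"x":0.8,"y":-0.46,"z":0,"ax":0,"ay":0,"az":0},{"grip":0,"x":0.8,"y":-0.46,"z":0,"ax":0,"ay":0,"az":0},{"grip":0,"x":0.8,"y":-0.46,"z":0,"ax":0,"ay":0,"az":0},{"grip":0,"x":0.8,"y":-0.46,"z":0,"ax":0,"ay":0,"az":0},{"grip":0,"x":0.8,"y":-0.46,"z":0,"ax":0,"ay":0,"az":0},{"grip":0,"x":0.8,"y":-0.46,"z":0,"ax":0,"ay":0,"az":0},{"grip":0,"x":0.8,"y":-0.46,"z":0,"ax":0,"ay":0,"az":0},{"grip":0,"x":0.8,"y":-0.46,"z":0,"ax":0,"ay":0,"az":0},{"grip":0,"x":0.74,"y":-0.45,"z":0,"ax":0,"ay":0,"az":0}]'
python3 -m handwheel '[{"grip":0,"x":0,"y":0,"z":0.8,"ax":0,"ay":0,"az":0},{"grip":0,"x":0,"y":0,"z":0.9,"ax":0,"ay":0,"az":0},{"grip":0,"x":0,"y":0,"z":0.9,"ax":0,"ay":0,"az":0},{"grip":0,"x":0,"y":0,"z":0.9,"ax":0,"ay":0,"az":0},{"grip":0,"x":0,"y":0,"z":0.9,"ax":0,"ay":0,"az":0},{"grip":0,"x":0,"y":0,"z":0.7,"ax":0,"ay":0,"az":0},{"grip":0,"x":0,"y":0,"z":0,"ax":0,"ay":0,"az":0}]'
python3 -c '
from h import *
plan([497,266,9],down(-9))'
```

```text
t: 7.45
position: [494.2, 267.8, 204.5]
eef_rot: [-2.387, -2.041, 0.003]
ft_force: [0.5, 0.3, 0.3]
grip_width: 20.4
finger_force: 32.2
t: 8.15
position: [492.6, 265.5, 48.3]
eef_rot: [-2.386, -2.039, 0.013]
ft_force: [-0.1, 0.1, -1.2]
grip_width: 20.7
finger_force: 32.2
turn(units/1.5) [-0.005  0.003  0.   ]
shift in target axes/30 [0.04 0.14 1.31]  in current axes/30 [0.05 0.15 1.31]
```

```bash
python3 -m handwheel '[{"grip":0,"x":0.04,"y":0.1,"z":0.5,"ax":0,"ay":0,"az":0},{"grip":0,"x":0,"y":0,"z":0.4,"ax":0,"ay":0,"az":0},{"grip":0,"x":0,"y":0,"z":0.3,"ax":0,"ay":0,"az":0},{"grip":0,"x":0,"y":0,"z":0.1,"ax":0,"ay":0,"az":0},{"grip":0,"x":0,"y":0,"z":0,"ax":0,"ay":0,"az":0}]'
python3 -m handwheel '[{"grip":0.5,"x":0,"y":0,"z":0,"ax":0,"ay":0,"az":0},{"grip":0.5,"x":0,"y":0,"z":0,"ax":0,"ay":0,"az":0},{"grip":0.5,"x":0,"y":0,"z":0,"ax":0,"ay":0,"az":0},{"grip":0.5,"x":0,"y":0,"z":0,"ax":0,"ay":0,"az":0},{"grip":0.5,"x":0,"y":0,"z":-0.6,"ax":0,"ay":0,"az":0},{"grip":0.5,"x":0,"y":0,"z":-0.9,"ax":0,"ay":0,"az":0},{"grip":0.5,"x":0,"y":0,"z":-1,"ax":0,"ay":0,"az":0},{"grip":0.5,"x":0,"y":0,"z":-1,"ax":0,"ay":0,"az":0},{"grip":0.5,"x":0,"y":0,"z":-1,"ax":0,"ay":0,"az":0},{"grip":0.5,"x":0,"y":0,"z":-1,"ax":0,"ay":0,"az":0}]'
python3 -m handwheel '[{"grip":0.5,"x":0,"y":0,"z":-1,"ax":0,"ay":0,"az":0},{"grip":0.5,"x":0,"y":0,"z":0,"ax":0,"ay":0,"az":0}]'
python3 - <<'E'
from h import *
s=viewer.get_image("scene");t=viewer.get_image("top")
a=cv2.resize(s["frame"][180:350,260:480],None,fx=1.8,fy=1.8);b=cv2.resize(t["frame"][130:300,110:330],None,fx=1.8,fy=1.8)
cv2.imwrite("pics/p3.png",np.hstack([a,b]))
for n in("module_grip","module"):
    for p in(s,t): print(n,[(np.round(e["location"],1),round(e["conf"],2),np.round(back(p,e["location"],118 if n[-1]=="p" else 10)[:2],1)) for e in finder.spot_point(n,p)[:3]])
plan([590,19,200],down(-9))
E
```

```text
t: 8.65
position: [498.8, 266.7, 13.4]
eef_rot: [-2.389, -2.04, 0.001]
ft_force: [-0.2, -0.6, 0.2]
grip_width: 20.5
finger_force: 32.2
t: 9.65
position: [498.9, 266.7, 180.3]
eef_rot: [2.389, 2.04, 0.001]
ft_force: [0.7, 0.4, 0.1]
grip_width: 42.6
finger_force: 0.0
t: 9.85
position: [500.6, 267.5, 214.4]
eef_rot: [2.387, 2.039, 0.014]
ft_force: [-0.3, -0.4, 1.5]
grip_width: 42.5
finger_force: 0.0
module_grip [(array([291.3, 202.7]), 0.88, array([593.5,  17.5])), (array([406. , 299.8]), 0.2, array([604. , 347.4]))]
module_grip [(array([280.2, 205.5]), 0.96, array([591.3,  16.7]))]
module [(array([292.6, 248. ]), 0.65, array([595.5,  27.7]))]
module [(array([276.8, 212.1]), 0.7, array([592.7,  24. ]))]
turn(units/1.5) [-0.001  0.001  0.   ]
shift in target axes/30 [-7.67  4.3   0.24]  in current axes/30 [-7.67  4.3   0.24]
```

View pics/p3.png

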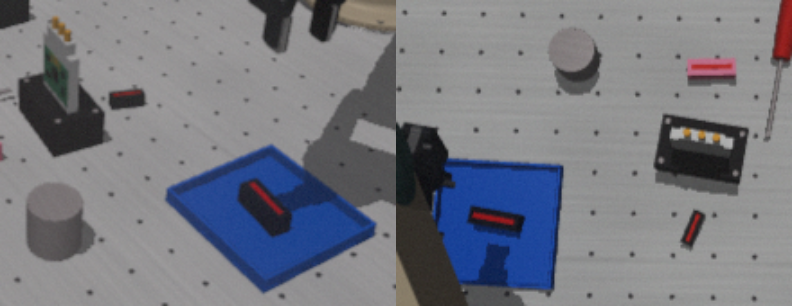

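The cap lies upright in the tray, at about (265,205) in the left half, and the module is untouched. I'll go back for the module.

```bash
python3 -m handwheel '[{"grip":0.7,"x":-0.5,"y":0.28,"z":0,"ax":0,"ay":0,"az":0},{"grip":0.7,"x":-0.8,"y":0.45,"z":0,"ax":0,"ay":0,"az":0},{"grip":0.7,"x":-0.8,"y":0.45,"z":0,"ax":0,"ay":0,"az":0},{"grip":0.7,"x":-0.8,"y":0.45,"z":0,"ax":0,"ay":0,"az":0},{"grip":0.7,"x":-0.8,"y":0.45,"z":0,"ax":0,"ay":0,"az":0},{"grip":0.7,"x":-0.8,"y":0.45,"z":0,"ax":0,"ay":0,"az":0},{"grip":0.7,"x":-0.8,"y":0.45,"z":0,"ax":0,"ay":0,"az":0},{"grip":0.7,"x":-0.8,"y":0.45,"z":0,"ax":0,"ay":0,"az":0},{"grip":0.7,"x":-0.8,"y":0.45,"z":0,"ax":0,"ay":0,"az":0},{"grip":0.7,"x":-0.8,"y":0.44,"z":0,"ax":0,"ay":0,"az":0}]'
python3 -m handwheel '[{"grip":0.7,"x":0,"y":0,"z":0.5,"ax":0,"ay":0,"az":0},{"grip":0.7,"x":0,"y":0,"z":0.5,"ax":0,"ay":0,"az":0},{"grip":0.7,"x":0,"y":0,"z":0,"ax":0,"ay":0,"az":0},{"grip":0.7,"x":0,"y":0,"z":0,"ax":0,"ay":0,"az":0}]'
python3 -c '
from h import *
plan([591,18.5,97],down(-9))'
```

```text
t: 11.15
position: [590.9, 17.3, 207.7]
eef_rot: [-2.388, -2.04, 0.002]
ft_force: [0.7, 0.2, 0.3]
grip_width: 60.0
finger_force: 0.0
t: 11.55
position: [590.3, 19.4, 177.8]
eef_rot: [-2.386, -2.041, 0.002]
ft_force: [-0.0, 0.2, 0.8]
grip_width: 60.1
finger_force: 0.0
turn(units/1.5) [-0.001 -0.     0.001]
shift in target axes/30 [-0.02  0.03  2.69]  in current axes/30 [-0.02  0.03  2.69]
```

```bash
python3 -m handwheel '[{"grip":0.7,"x":0,"y":0,"z":0.6,"ax":0,"ay":0,"az":0},{"grip":0.7,"x":0,"y":0,"z":0.7,"ax":0,"ay":0,"az":0},{"grip":0.7,"x":0,"y":0,"z":0.7,"ax":0,"ay":0,"az":0},{"grip":0.7,"x":0,"y":0,"z":0.6,"ax":0,"ay":0,"az":0},{"grip":0.7,"x":0,"y":0,"z":0,"ax":0,"ay":0,"az":0}]'
python3 -m handwheel '[{"grip":0,"x":0,"y":0,"z":0,"ax":0,"ay":0,"az":0},{"grip":0,"x":0,"y":0,"z":0,"ax":0,"ay":0,"az":0},{"grip":0,"x":0,"y":0,"z":0,"ax":0,"ay":0,"az":0},{"grip":0,"x":0,"y":0,"z":0,"ax":0,"ay":0,"az":0},{"grip":0,"x":0,"y":0,"z":0,"ax":0,"ay":0,"az":0},{"grip":0,"x":0,"y":0,"z":0,"ax":0,"ay":0,"az":0},{"grip":0,"x":0,"y":0,"z":0,"ax":0,"ay":0,"az":0}]' 80
```

```text
t: 12.05
position: [589.5, 19.2, 98.5]
eef_rot: [-2.385, -2.04, 0.005]
ft_force: [0.1, 0.5, 0.6]
grip_width: 59.8
finger_force: 0.0
t: 12.75
position: [590.8, 18.6, 102.4]
eef_rot: [-2.388, -2.041, -0.001]
ft_force: [-3.8, 1.3, 5.4]
grip_width: 10.4
finger_force: 78.4
```

```bash
python3 -m handwheel '[{"grip":0,"x":0,"y":0,"z":-0.2,"ax":0,"ay":0,"az":0},{"grip":0,"x":0,"y":0,"z":-0.3,"ax":0,"ay":0,"az":0},{"grip":0,"x":0,"y":0,"z":-0.4,"ax":0,"ay":0,"az":0},{"grip":0,"x":0,"y":0,"z":-0.4,"ax":0,"ay":0,"az":0},{"grip":0,"x":0,"y":0,"z":-0.4,"ax":0,"ay":0,"az":0},{"grip":0,"x":0,"y":0,"z":-0.5,"ax":0,"ay":0,"az":0},{"grip":0,"x":0,"y":0,"z":-0.5,"ax":0,"ay":0,"az":0},{"grip":0,"x":0,"y":0,"z":-0.5,"ax":0,"ay":0,"az":0},{"grip":0,"x":0,"y":0,"z":-0.5,"ax":0,"ay":0,"az":0},{"grip":0,"x":0,"y":0,"z":-0.5,"ax":0,"ay":0,"az":0}]'
python3 -m handwheel '[{"grip":0,"x":0,"y":0,"z":-0.5,"ax":0,"ay":0,"az":0},{"grip":0,"x":0,"y":0,"z":-0.3,"ax":0,"ay":0,"az":0},{"grip":0,"x":0,"y":0,"z":0,"ax":0,"ay":0,"az":0},{"grip":0,"x":0,"y":0,"z":0,"ax":0,"ay":0,"az":0}]'
python3 - <<'E'
from h import *
s=viewer.get_image("scene"); cv2.imwrite("pics/p4.png",cv2.resize(s["frame"][30:280,180:430],None,fx=2.2,fy=2.2))
y=down(-9).as_matrix()[:,1]; n=np.cross([0,0,1],y)  # module y axis
st=monitor.get_state(); r=R.from_rotvec(st["eef_rot"])
tgt=R.from_rotvec(-n*np.pi/4)*r   # module x -> up
print((R.from_rotvec(-n*np.pi/4)).apply(y)); plan(st["position"],tgt); print(st["q"])
E
```

```text
t: 13.75
position: [590.9, 18.4, 228.2]
eef_rot: [2.389, 2.04, 0.001]
ft_force: [0.8, 0.4, -2.4]
grip_width: 10.6
finger_force: 78.0
t: 14.15
position: [590.8, 18.4, 250.3]
eef_rot: [-2.388, -2.04, 0.001]
ft_force: [0.2, -0.1, -2.4]
grip_width: 10.7
finger_force: 78.1
[ 0.69840112 -0.11061587  0.70710678]
turn(units/1.5) [-0.524 -0.     0.   ]
shift in target axes/30 [0. 0. 0.]  in current axes/30 [0. 0. 0.]
[-3.14015704e-02  2.37644442e-01  1.16014716e+00  1.01100723e-04
  1.74543793e+00  1.25585963e-01]
```

View pics/p4.png

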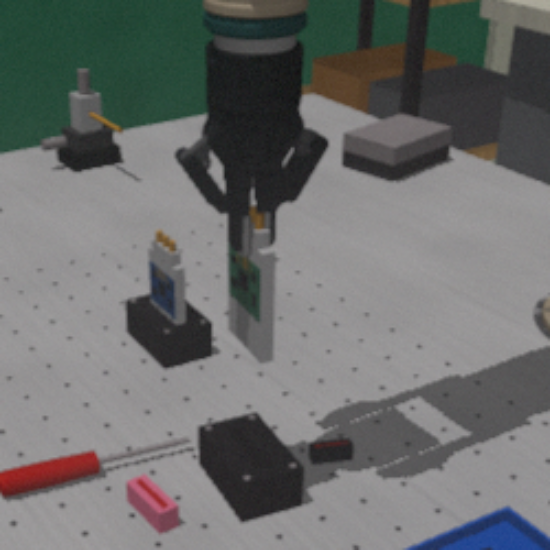

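The module hangs upright in the gripper, clear of the empty stand; its lower edge is at about (250,350). Now I'll lean it.

```bash
python3 -m handwheel '[{"grip":0,"x":0,"y":0,"z":0,"ax":-0.04,"ay":0,"az":0},{"grip":0,"x":0,"y":0,"z":0,"ax":-0.06,"ay":0,"az":0},{"grip":0,"x":0,"y":0,"z":0,"ax":-0.06,"ay":0,"az":0},{"grip":0,"x":0,"y":0,"z":0,"ax":-0.06,"ay":0,"az":0},{"grip":0,"x":0,"y":0,"z":0,"ax":-0.06,"ay":0,"az":0},{"grip":0,"x":0,"y":0,"z":0,"ax":-0.06,"ay":0,"az":0},{"grip":0,"x":0,"y":0,"z":0,"ax":-0.06,"ay":0,"az":0},{"grip":0,"x":0,"y":0,"z":0,"ax":-0.06,"ay":0,"az":0},{"grip":0,"x":0,"y":0,"z":0,"ax":-0.04,"ay":0,"az":0},{"grip":0,"x":0,"y":0,"z":0,"ax":-0.02,"ay":0,"az":0}]'
python3 -m handwheel '[{"grip":0,"x":0,"y":0,"z":0,"ax":0,"ay":0,"az":0},{"grip":0,"x":0,"y":0,"z":0,"ax":0,"ay":0,"az":0},{"grip":0,"x":0,"y":0,"z":0,"ax":0,"ay":0,"az":0},{"grip":0,"x":0,"y":0,"z":0,"ax":0,"ay":0,"az":0},{"grip":0,"x":0,"y":0,"z":0,"ax":0,"ay":0,"az":0}]'
python3 - <<'E'
from h import *
s=viewer.get_image("scene"); cv2.imwrite("pics/p5.png",cv2.resize(s["frame"][30:300,180:480],None,fx=2,fy=2))
st=monitor.get_state(); print(R.from_rotvec(st["eef_rot"]).as_matrix().round(2),st["position"],abs(st["dq"]).max())
E
```

```text
t: 15.2
position: [589.5, 18.5, 248.3]
eef_rot: [1.878, 1.605, 0.657]
ft_force: [0.5, -0.8, -2.9]
grip_width: 10.6
finger_force: 78.5
t: 15.7
position: [591.0, 18.3, 250.8]
eef_rot: [1.877, 1.603, 0.659]
ft_force: [-0.0, 0.5, -2.5]
grip_width: 10.6
finger_force: 78.6
[[ 0.16  0.7   0.69]
 [ 0.99 -0.11 -0.11]
 [ 0.    0.7  -0.71]] [591.0035039   18.33793927 250.81016016] 0.0037198040514927495
```

View pics/p5.png

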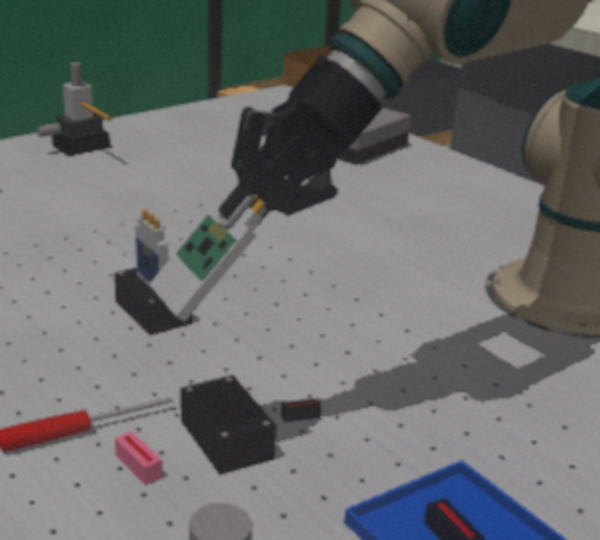

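The module leans about 45° with its green face half up (205,248), held well above the bench. The cap is in the tray at (450,520), and the spare, weight and screwdriver are where they were. I'm handing the job in.

```bash
python3 -c '
from cell import order
print(order.finish_job())'
```

```text
the job is handed in; nothing more can be done
None
```

I set the cap in the blue tray and handed the job in with the gripper holding the module steady, leaned about 45° with its green face half up and its lower edge about 18 cm above the bench; the hand-in returned no verdict.

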